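# Sort two look-alike reference canisters by weight

### The arm

A 7-joint arm with a two-finger parallel gripper is mounted at the origin on the work surface. World frame = base frame: x ahead of the robot, y to its left, z up, the work surface at z = 0. Lengths are in m, angles in rad, forces in N, time in s.
With the tool pointing down it reaches from about 0.4 to 0.85 m from the base axis. Payload 4.5 kg.
Tool frame: the origin (TCP) lies at the very end of the fingers, on their centre line; the grasp point (between the pads) lies 19 mm behind it (arm.grasp_offset is the x of the grasp point in the tool frame, in m); x points along the fingers, y is the direction in which the jaws open and shut, and the axes are right-handed (so a half turn about x gives the same grasp; the last joint's range is limited). The gripper opens to 85 mm and grips with 20 to 120 N. Pads are 22 mm wide; open, the fingers measure 114 mm over their backs; the gripper's body (76 mm by 85 mm) begins 54 mm behind the grasp point. The pads swing forward as they close: fully open they stand 13 mm farther back than shut.
Start: joints at [1.297, 0.689, -0.195, 1.565, 0.157, 0.902, -0.215], TCP at [0.189, -0.596, 0.231] pointing down, gripper open.
Joint ranges: [-3.01, 3.01], [-0.46, 2.08], [-1.47, 1.51], [0.13, 2.56], [-1, 4.14], [0.04, 2.09], [-2.66, 2.66]. Speed limits (rad/s): [2.57, 2.57, 3.14, 3.14, 3.14, 3.14, 3.14].

### API

Orientations are given as a unit quaternion [x, y, z, w].
In Python, from workcell import sense, vision, order, arm gives the robot as it stands.
- The arm moves only by the tool arm_command, never from a script. Its argument "rows" is a list of rows, each an object with "delta_pos": the shift along the tool's x, y, z in cm, a list of three; "rotation": the turn, a rotation vector about the tool's x, y, z in rad, a list of three. In form: [{"delta_pos": [dx, dy, dz], "rotation": [ax, ay, az]}, ...]. A call has 1 to 12 rows; each row shifts and turns the commanded pose from where the row before left it, along the tool's axes as they then stand; what a row does not reach is not made up. A row lasts 1/8 s, in which the tool goes at most 62.5 mm and 10.7 degrees, less where a joint would pass 70% of its speed; a pose out of reach is approached as far as the arm can. A call with a gripper value outside its range is refused whole. "fingers" is the finger opening in cm, from 0 to 8.54, set as the call begins (left out, the last holds). The fingers move at their own pace and stop on an object; "force" is the grip in N (left out, the last holds). Time passes only in rows, so rows that do not move let the fingers close. It gives the time, the measured TCP pose, the force and the opening at its end, in the units of the state.
- sense(): the state, without advancing time (a new reading comes with each control period).
- vision.read_camera(name): name is "scene" or "top" or "wrist"; returns (picture, depth): 480x640x3 uint8, blue, green, red; 480x640 float32, m along the optical axis (not along the pixel's ray), 0 where there is no reading.
- vision.calibration(name): a dict with "fovy" (degrees; the focal length in pixels is half the picture's height over the tangent of half this angle, whatever the lens; pixels are square), "cx", "cy" (the principal point, pixels), "position" and "rotation" of the camera in the world. Camera axes: x right, y up, looking along -z (the intrinsics and any distortion apply to the point x, -y, -z); pixel columns grow to the right and rows downward; lengths in m; the calibration is good to about 2 mm. A picture is of the moment at which its call begins: read the wrist's pose just before it. calibration takes no time and is no camera call; for the wrist camera it gives the pose at the moment of the call.
- order.close_job(): hands the job in, once; it reports no verdict.
The state is a dict: "time": time; "joint_pos": joint angles; "dq": joint speeds; "joint_efforts": joint torques, N m; "position": TCP position; "orientation": TCP orientation; "contact_force": force on the tool from outside, world axes, zero at the start; "torque": the same for the moment, N m; "gripper_width": finger opening in m.
Only numpy, scipy, OpenCV 4.12 (cv2) and the standard library are available. Lean on these libraries where they do the work, as an engineer would, in place of code of your own. Each camera call takes 0.05 s, during which the arm holds its last target.

### The job

The two black canisters with brass collars on the demonstration bench look alike, but one is loaded (about 650 g) and the other is empty (about 200 g); you can tell only by the load when you lift them. Stand the loaded, heavy one in the blue tray and the empty, light one in the orange tray, each upright on the tray floor. Do not drop them or tip them over.

Things in the scene. Friction and masses are not known exactly. Their poses are not given: they have to be found in the camera images.
- canister_1: Upright loose cylinder, 52 mm diameter, 80 mm tall, black with brass collar at the upper rim and brass disc on top; the other looks the same, at least 105 mm away. One of the two is loaded (560 to 730 g), one empty (180 to 220 g), at random, whatever the number in the name. Contents have 1.5 mm of play. Starts on the work surface. Origin: centre of underside, z up its axis.
- canister_2: Upright loose cylinder, 52 mm diameter, 80 mm tall, black with brass collar at the upper rim and brass disc on top; the other looks the same, at least 105 mm away. One of the two is loaded (560 to 730 g), one empty (180 to 220 g), at random, whatever the number in the name. Contents have 1.5 mm of play. Starts on the work surface. Origin: centre of underside, z up its axis.
- blue_tray: Blue square open tray, fixed, for the loaded (heavy) canister: 130 x 130 mm outside, 20 mm high, walls and floor 5 mm thick (inside 120 x 120 mm). Stands left or right of the canisters. Origin: centre of its underside, on the work surface; x and y along its sides, z up.
- orange_tray: Orange square open tray, fixed, for the empty (light) canister: 130 x 130 mm outside, 20 mm high, walls and floor 5 mm thick (inside 120 x 120 mm). Stands left or right of the canisters. Origin: centre of its underside, on the work surface; x and y along its sides, z up.

How it is judged:
By the outcome, as a careful person would: the job done as asked, in the order asked, and still so for the second after the job is handed in, with the robot touching nothing.
It also fails if it takes over 58 s, if anything falls off the work surface, if the arm or the gripper's body presses on something with over 40 N, if the wrist force passes 120 N, or if a joint passes its speed limit or range.

## Working session

There is one attempt and no reset: what is moved stays moved. The work goes in short steps, Python scripts to look and compute and a tool call to move; the robot and the scene stay as the last step left them, time stands still between calls to the robot, and variables do not carry over. Pictures are saved under pics/ and viewed, and the job is handed in when it is done.

Besides the shell and the picture viewer there is one more tool, called by a JSON object that holds its "name" and its "arguments". arm_command: Moves the arm, as the interface text tells. Its arguments: {"type":"object","properties":{"rows":{"type":"array","items":{"type":"object","properties":{"delta_pos":{"type":"array","items":{"type":"number"}},"rotation":{"type":"array","items":{"type":"number"}}}}},"fingers":{"type":"number"},"force":{"type":"number"}},"required":["rows"]}

```bash
mkdir -p pics
python3 - <<'E'
from workcell import sense, vision, order, arm
import cv2,numpy as np
s=sense();print(s)
for n in ("top","scene"):
    p,d=vision.read_camera(n);c=vision.calibration(n);print(n,c)
    cv2.imwrite(f"pics/{n}0.png",p);np.savez(f"{n}0.npz",p=p,d=d)
print(arm.grasp_offset)
E
```

```text
{'time': 0.0, 'joint_pos': array([ 1.29679833,  0.68999199, -0.19452048,  1.56635645,  0.15729924,
        0.90249982, -0.21508094]), 'dq': array([ 0.00069682,  0.0014313 ,  0.00155706, -0.0009267 , -0.00119154,
        0.00148459,  0.00120066]), 'joint_efforts': array([-3.76799699e-04, -5.39610958e+01, -1.26709398e+00, -1.58548093e+01,
        9.03468230e-03,  9.41260048e-03, -1.90621108e-06]), 'position': array([ 0.18910624, -0.59501564,  0.23047591]), 'orientation': array([-0.6985968 , -0.1090745 ,  0.69888956, -0.10778985]), 'contact_force': array([-0.1529213 ,  0.60545679,  0.04456894]), 'torque': array([ 0.00995062,  0.02035601, -0.00103769]), 'gripper_width': 0.08550170178032268}
top {'fovy': 54.298259847246634, 'cx': 324.26346308365765, 'cy': 236.5512045439055, 'position': array([ 0.44009388, -0.00977448,  1.0499866 ]), 'rotation': array([ 0.03525647, -0.01886352, -0.70499413,  0.70808504])}
scene {'fovy': 44.826496266326345, 'cx': 319.9074457867645, 'cy': 232.49538323365977, 'position': array([1.56606559, 0.17613469, 0.8061938 ]), 'rotation': array([0.2888204 , 0.34843117, 0.67501929, 0.58268985])}
-0.0187
```

View pics/top0.png

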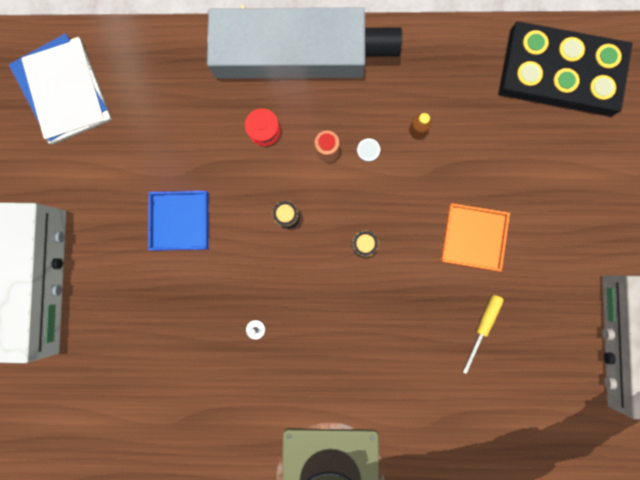

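View pics/scene0.png

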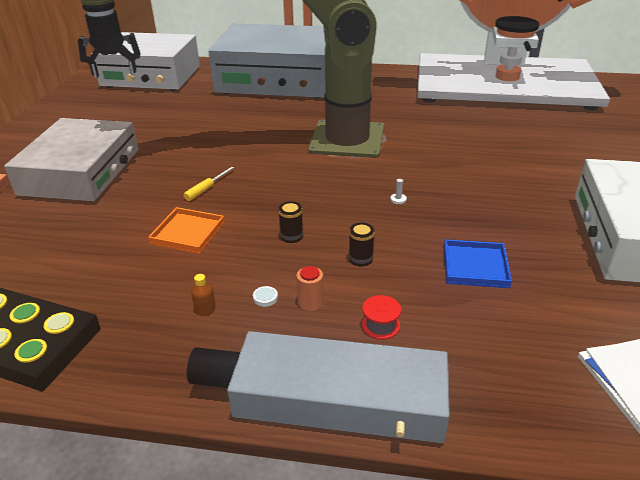

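The top view shows canister lids at about (286,213) and (366,243), the blue tray at (178,220) and the orange tray at (476,237).

```bash
cat > h.py <<'E'
import numpy as np,cv2
from scipy.spatial.transform import Rotation as R
def world(c,u,v,d):
    f=240/np.tan(np.radians(c["fovy"])/2)
    u=np.asarray(u,float);v=np.asarray(v,float);d=np.asarray(d,float)
    P=np.stack([(u-c["cx"])/f*d,-(v-c["cy"])/f*d,-d],-1)
    return R.from_quat(c["rotation"]).apply(P)+c["position"]
def pl(c,u,v,z):
    a=world(c,u,v,np.ones_like(np.asarray(u,float)));o=c["position"]
    r=a-o;return o+r*((z-o[2])/r[...,2])[...,None]
E
python3 - <<'E'
from h import *
from workcell import vision
for n in ("top","scene"):
    c=vision.calibration(n);z=np.load(n+"0.npz");p,d=z["p"],z["d"]
    hsv=cv2.cvtColor(p,cv2.COLOR_BGR2HSV);v,u=np.mgrid[:480,:640]
    W=world(c,u.ravel(),v.ravel(),d.ravel()).reshape(480,640,3)
    for nm,lo,hi,box in (("blue",(105,150,60),(130,255,255),None),("orange",(8,170,150),(18,255,255),None)):
        m=cv2.inRange(hsv,lo,hi)>0
        if nm!="x": m&=(W[...,2]<.03)&(W[...,2]>-.01)&(abs(W[...,1])<.4)&(W[...,0]<.63)&(W[...,0]>.35)
        k,l,st,ce=cv2.connectedComponentsWithStats(m.astype(np.uint8))
        i=1+np.argmax(st[1:,4]);q=W[l==i]
        r=cv2.minAreaRect((q[:,:2]*1000).astype(np.float32));print(n,nm,st[i],r,np.percentile(q[:,2],[5,50,95]))
    # canisters: points with z 0.07..0.09
    m=(W[...,2]>.07)&(W[...,2]<.09)&(W[...,0]<.62)&(W[...,0]>.3)&(abs(W[...,1])<.3)
    k,l,st,ce=cv2.connectedComponentsWithStats(m.astype(np.uint8))
    for i in range(1,k):
        if st[i,4]>40:
            q=W[l==i];print(n,"can",st[i],q.mean(0),cv2.minEnclosingCircle((q[:,:2]*1000).astype(np.float32)))
E
```

```text
top blue [ 151  192   57   58 3040] ((554.4810180664062, 338.3897399902344), (128.40638732910156, 124.06587219238281), 0.5204906463623047) [0.00319836 0.0065928  0.02119563]
top orange [441 203  69  69 941] ((521.5496826171875, -321.6131591796875), (138.70166015625, 135.7209930419922), 80.38658142089844) [0.00165492 0.0173161  0.02308303]
top can [273 201  25  25 503] [0.5630353  0.0949375  0.08108681] ((563.3809814453125, 95.51350402832031), 26.746017456054688)
top can [353 231  26  25 513] [ 0.50124201 -0.07205166  0.08110071] ((501.2969665527344, -72.27120208740234), 26.62915802001953)
scene blue [ 445  240   62   48 2504] ((556.30908203125, 339.7835998535156), (139.65020751953125, 122.53730010986328), 0.965470552444458) [0.00327649 0.00660449 0.02067336]
scene orange [ 148  207   77   47 2133] ((508.3038024902344, -324.44915771484375), (155.14517211914062, 163.1429901123047), 80.53620147705078) [0.00280008 0.00702576 0.02112775]
scene can [278 201  24  18 328] [ 0.50855967 -0.06989183  0.07940995] ((503.9649963378906, -72.54443359375), 28.737337112426758)
scene can [349 223  25  18 379] [0.57076831 0.09702864 0.07963252] ((565.70703125, 97.47115325927734), 29.880033493041992)
```

```bash
cat >> h.py <<'E'
def go(target,vert=True):
    from workcell import sense
    s=sense();r=R.from_quat(s["orientation"]);M=r.as_matrix()
    x=np.array([0,0,-1.]);y=M[:,1].copy();y[2]=0;y/=np.linalg.norm(y)
    T=R.from_matrix(np.stack([x,y,np.cross(x,y)],1))
    print("t",round(s["time"],3),"pos",s["position"].round(4),"w",round(s["gripper_width"],4),"F",s["contact_force"].round(2))
    print("y",M[:,1].round(3),"z",M[:,2].round(3),"x",M[:,0].round(4))
    print("rotfix",(r.inv()*T).as_rotvec().round(4))
    print("delta cm (cur)",(r.inv().apply(np.array(target)-s["position"])*100).round(2))
E
python3 -c "
from h import *
go([.502,-.072,.17])"
```

```text
t 0.1 pos [ 0.1891 -0.5951  0.2306] w 0.0851 F [ 1.23  0.48 -0.4 ]
y [ 0.303 -0.953 -0.002] z [-0.953 -0.303  0.   ] x [-6.0e-04  1.6e-03 -1.0e+00]
rotfix [0.     0.0001 0.0017]
delta cm (cur) [  6.12 -40.35 -45.67]
```

{"name": "arm_command", "arguments": {"rows": [{"delta_pos": [0,-3.4,-3.8],"rotation": [0,0,0]},{"delta_pos": [0,-3.4,-3.8],"rotation": [0,0,0]},{"delta_pos": [0,-3.4,-3.8],"rotation": [0,0,0]},{"delta_pos": [0,-3.4,-3.8],"rotation": [0,0,0]},{"delta_pos": [0,-3.4,-3.8],"rotation": [0,0,0]},{"delta_pos": [0,-3.4,-3.8],"rotation": [0,0,0]},{"delta_pos": [0,-3.4,-3.8],"rotation": [0,0,0]},{"delta_pos": [0,-3.4,-3.8],"rotation": [0,0,0]},{"delta_pos": [0,-3.4,-3.8],"rotation": [0,0,0]},{"delta_pos": [0,-3.4,-3.8],"rotation": [0,0,0]},{"delta_pos": [0,-3.4,-3.8],"rotation": [0,0,0]},{"delta_pos": [0,-2.95,-3.87],"rotation": [0,0,0]}], "fingers": 8.54, "force": 60}}

```text
time: 1.6
position: [0.5027, -0.071, 0.2311]
orientation: [-0.698, -0.109, 0.699, -0.109]
contact_force: [0.8, -0.7, -0.4]
gripper_width: 0.0855
```

Run:
```python
from h import *
from workcell import vision,sense
go([.502,-.072,.12])
c=vision.calibration("wrist");p,d=vision.read_camera("wrist");cv2.imwrite("pics/w1.png",p)
v,u=np.mgrid[:480,:640];W=world(c,u.ravel(),v.ravel(),d.ravel()).reshape(480,640,3)
m=(W[...,2]>.07)&(W[...,2]<.09)&(d>0.1)
k,l,st,ce=cv2.connectedComponentsWithStats(m.astype(np.uint8))
for i in range(1,k):
    if st[i,4]>200:
        q=W[l==i];print("can",st[i],q.mean(0),cv2.minEnclosingCircle((q[:,:2]*1000).astype(np.float32)))
```

```text
t 1.6 pos [ 0.5027 -0.071   0.2311] w 0.0855 F [ 0.76 -0.7  -0.39]
y [ 0.304 -0.953 -0.   ] z [-0.953 -0.304  0.001] x [-7.e-04 -0.e+00 -1.e+00]
rotfix [0.     0.0007 0.0002]
delta cm (cur) [11.11  0.08  0.09]
can [ 112   51   72   73 3986] [0.56552151 0.0928834  0.07965067] ((564.7337646484375, 94.26103210449219), 27.04051399230957)
can [ 293  190   59   59 2697] [ 0.50411407 -0.07243367  0.08018915] ((502.8932800292969, -72.82339477539062), 26.542987823486328)
```

{"name": "arm_command", "arguments": {"rows": [{"delta_pos": [4,0.1,0.05],"rotation": [0,0,0]},{"delta_pos": [4,0,0],"rotation": [0,0,0]},{"delta_pos": [4,0,0],"rotation": [0,0,0]},{"delta_pos": [3,0,0],"rotation": [0,0,0]},{"delta_pos": [2.5,0,0],"rotation": [0,0,0]},{"delta_pos": [2.5,0,0],"rotation": [0,0,0]},{"delta_pos": [0,0,0],"rotation": [0,0,0]},{"delta_pos": [0,0,0],"rotation": [0,0,0]}]}}

```text
time: 2.65
position: [0.5024, -0.074, 0.0318]
orientation: [0.699, 0.108, -0.699, 0.108]
contact_force: [0.2, -0.2, 1.3]
gripper_width: 0.0853
```

Run:
```python
from h import *
from workcell import vision,sense
go([.5025,-.0725,.031])
p,d=vision.read_camera("scene");cv2.imwrite("pics/s1.png",p[150:350,200:460])
```

```text
t 2.65 pos [ 0.5024 -0.074   0.0318] w 0.0853 F [ 0.19 -0.24  1.29]
y [ 0.303 -0.953  0.   ] z [-0.953 -0.303 -0.   ] x [ 5.e-04 -1.e-04 -1.e+00]
rotfix [ 0.     -0.0005 -0.0003]
delta cm (cur) [ 0.08 -0.14 -0.05]
```

View pics/s1.png

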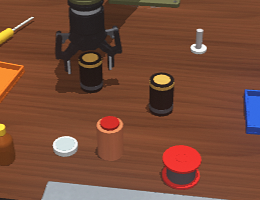

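The fingers straddle canister B, with crop (90,70) at its centre. I'll correct 1.4 mm along the jaw axis and close.

{"name": "arm_command", "arguments": {"rows": [{"delta_pos": [0,-0.1,0],"rotation": [0,0,0]},{"delta_pos": [0,0,0],"rotation": [0,0,0]},{"delta_pos": [0,0,0],"rotation": [0,0,0]},{"delta_pos": [0,0,0],"rotation": [0,0,0]},{"delta_pos": [0,0,0],"rotation": [0,0,0]},{"delta_pos": [0,0,0],"rotation": [0,0,0]},{"delta_pos": [0,0,0],"rotation": [0,0,0]},{"delta_pos": [0,0,0],"rotation": [0,0,0]}], "fingers": 4.6, "force": 60}}

```text
time: 3.7
position: [0.5022, -0.0726, 0.0323]
orientation: [0.699, 0.108, -0.698, 0.108]
contact_force: [-2.2, 1.3, 8.4]
gripper_width: 0.0516
```

```bash
python3 -c "
from h import *
go([.5025,-.0725,.031])"
```

```text
t 3.7 pos [ 0.5022 -0.0726  0.0323] w 0.0516 F [-2.18  1.29  8.42]
y [ 0.303 -0.953  0.   ] z [-0.953 -0.303 -0.001] x [ 1.3e-03  1.0e-04 -1.0e+00]
rotfix [ 0.     -0.0012 -0.0003]
delta cm (cur) [ 0.13 -0.01 -0.03]
```

{"name": "arm_command", "arguments": {"rows": [{"delta_pos": [-0.5,0,0],"rotation": [0,0,0]},{"delta_pos": [-1,0,0],"rotation": [0,0,0]},{"delta_pos": [-2,0,0],"rotation": [0,0,0]},{"delta_pos": [-2,0,0],"rotation": [0,0,0]},{"delta_pos": [-2,0,0],"rotation": [0,0,0]},{"delta_pos": [-2,0,0],"rotation": [0,0,0]},{"delta_pos": [-0.5,0,0],"rotation": [0,0,0]},{"delta_pos": [0,0,0],"rotation": [0,0,0]},{"delta_pos": [0,0,0],"rotation": [0,0,0]},{"delta_pos": [0,0,0],"rotation": [0,0,0]},{"delta_pos": [0,0,0],"rotation": [0,0,0]}]}}

```text
time: 5.08
position: [0.5016, -0.0728, 0.1309]
orientation: [-0.698, -0.108, 0.699, -0.108]
contact_force: [-0.5, -0.3, -1.9]
gripper_width: 0.0512
```

Run:
```python
from h import *
from workcell import vision,sense
for i in range(5):
    s=sense();print(s["contact_force"].round(2),s["joint_efforts"].round(2))
    p,d=vision.read_camera("scene")
cv2.imwrite("pics/s2.png",p[120:350,200:460])
go([.521,-.322,.131]);go([.555,.339,.131])
```

```text
[-0.49 -0.26 -1.89] [ 0.000e+00 -4.808e+01  1.000e-01 -8.840e+00  1.000e-02  0.000e+00
 -0.000e+00]
[ 0.81 -0.47 -2.08] [-0.000e+00 -4.805e+01  1.000e-01 -8.840e+00  1.000e-02  0.000e+00
 -0.000e+00]
[-0.02  0.65 -2.44] [-0.000e+00 -4.804e+01  1.000e-01 -8.850e+00  1.000e-02  0.000e+00
 -0.000e+00]
[-0.68  0.27 -1.47] [-0.000e+00 -4.803e+01  1.000e-01 -8.860e+00  1.000e-02  0.000e+00
 -0.000e+00]
[ 0.58 -0.07 -2.44] [-1.000e-02 -4.803e+01  1.000e-01 -8.860e+00  1.000e-02  0.000e+00
 -0.000e+00]
t 5.325 pos [ 0.5018 -0.0729  0.1312] w 0.0511 F [-0.09 -0.05 -1.45]
y [ 0.303 -0.953  0.   ] z [-0.953 -0.303  0.   ] x [-1.e-04 -0.e+00 -1.e+00]
rotfix [-0.      0.0001 -0.    ]
delta cm (cur) [2.000e-02 2.432e+01 5.720e+00]
t 5.325 pos [ 0.5018 -0.0729  0.1312] w 0.0511 F [-0.09 -0.05 -1.45]
y [ 0.303 -0.953  0.   ] z [-0.953 -0.303  0.   ] x [-1.e-04 -0.e+00 -1.e+00]
rotfix [-0.      0.0001 -0.    ]
delta cm (cur) [ 2.000e-02 -3.764e+01 -1.754e+01]
```

View pics/s2.png

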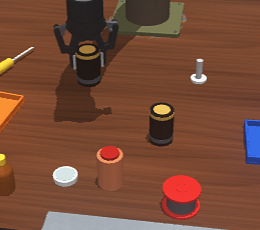

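About 2 N of load, so B is the light one and goes to the orange tray.

{"name": "arm_command", "arguments": {"rows": [{"delta_pos": [0,1,0.2],"rotation": [0,0,0]},{"delta_pos": [0,2,0.5],"rotation": [0,0,0]},{"delta_pos": [0,3,0.7],"rotation": [0,0,0]},{"delta_pos": [0,3,0.7],"rotation": [0,0,0]},{"delta_pos": [0,3,0.7],"rotation": [0,0,0]},{"delta_pos": [0,3,0.7],"rotation": [0,0,0]},{"delta_pos": [0,3,0.7],"rotation": [0,0,0]},{"delta_pos": [0,3,0.7],"rotation": [0,0,0]},{"delta_pos": [0,2.3,0.5],"rotation": [0,0,0]},{"delta_pos": [0,1,0.3],"rotation": [0,0,0]},{"delta_pos": [0,0,0],"rotation": [0,0,0]},{"delta_pos": [0,0,0],"rotation": [0,0,0]}]}}

```text
time: 6.82
position: [0.5213, -0.3202, 0.1312]
orientation: [-0.699, -0.109, 0.699, -0.108]
contact_force: [0.2, -0.2, -2.4]
gripper_width: 0.0517
```

Run:
```python
from h import *
from workcell import vision,sense
go([.521,-.322,.036])
c=vision.calibration("top");print(pl(c,[451,509,503,443],[205,212,271,262],.02).mean(0))
for n in("top","scene"):
    p,d=vision.read_camera(n);cv2.imwrite(f"pics/{n}3.png",p)
```

```text
t 6.825 pos [ 0.5213 -0.3202  0.1312] w 0.0517 F [ 0.18 -0.17 -2.35]
y [ 0.305 -0.953 -0.001] z [-0.953 -0.305 -0.   ] x [-3.0e-04  1.3e-03 -1.0e+00]
rotfix [-0.     -0.0001  0.0013]
delta cm (cur) [9.52 0.18 0.08]
[ 0.51845108 -0.31922765  0.02      ]
```

View pics/scene3.png

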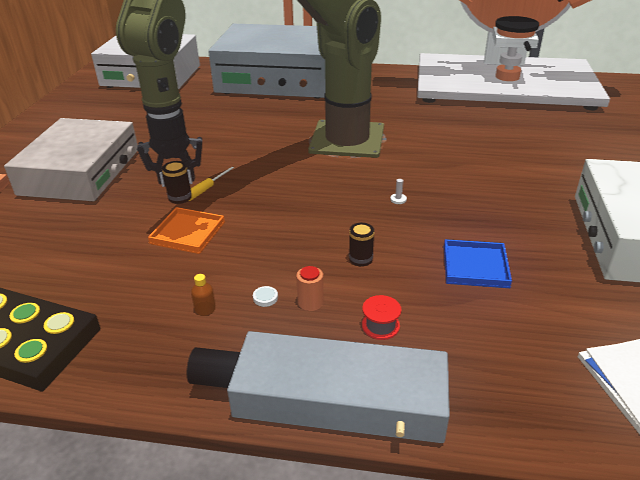

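The canister (178,182) hangs over the orange tray (187,229). Lowering it, with a slow finish.

{"name": "arm_command", "arguments": {"rows": [{"delta_pos": [2,0,0],"rotation": [0,0,0]},{"delta_pos": [2.5,0,0],"rotation": [0,0,0]},{"delta_pos": [2,0,0],"rotation": [0,0,0]},{"delta_pos": [1.3,0,0],"rotation": [0,0,0]},{"delta_pos": [0.7,0,0],"rotation": [0,0,0]},{"delta_pos": [0.4,0,0],"rotation": [0,0,0]},{"delta_pos": [0.2,0,0],"rotation": [0,0,0]},{"delta_pos": [0,0,0],"rotation": [0,0,0]},{"delta_pos": [0,0,0],"rotation": [0,0,0]},{"delta_pos": [0,0,0],"rotation": [0,0,0]}]}}

```text
time: 8.18
position: [0.5213, -0.3218, 0.0406]
orientation: [0.699, 0.108, -0.699, 0.109]
contact_force: [-0.8, -0.4, -2.0]
gripper_width: 0.0516
```

{"name": "arm_command", "arguments": {"rows": [{"delta_pos": [0.1,0,0],"rotation": [0,0,0]},{"delta_pos": [0.1,0,0],"rotation": [0,0,0]},{"delta_pos": [0.1,0,0],"rotation": [0,0,0]},{"delta_pos": [0,0,0],"rotation": [0,0,0]},{"delta_pos": [0,0,0],"rotation": [0,0,0]}]}}

```text
time: 8.8
position: [0.5212, -0.3217, 0.0375]
orientation: [0.699, 0.108, -0.699, 0.108]
contact_force: [-0.3, 0.7, 1.2]
gripper_width: 0.0518
```

{"name": "arm_command", "arguments": {"rows": [{"delta_pos": [0,0,0],"rotation": [0,0,0]},{"delta_pos": [0,0,0],"rotation": [0,0,0]},{"delta_pos": [0,0,0],"rotation": [0,0,0]},{"delta_pos": [0,0,0],"rotation": [0,0,0]},{"delta_pos": [-1,0,0],"rotation": [0,0,0]},{"delta_pos": [-2,0,0],"rotation": [0,0,0]},{"delta_pos": [-3,0,0],"rotation": [0,0,0]},{"delta_pos": [-4,0,0],"rotation": [0,0,0]},{"delta_pos": [-5,0,0],"rotation": [0,0,0]},{"delta_pos": [-4,0,0],"rotation": [0,0,0]},{"delta_pos": [0,0,0],"rotation": [0,0,0]}], "fingers": 8.54}}

```text
time: 10.18
position: [0.5235, -0.3229, 0.2326]
orientation: [0.701, 0.106, -0.696, 0.11]
contact_force: [0.2, 0.4, -0.5]
gripper_width: 0.0855
```

Run:
```python
from h import *
from workcell import vision,sense
go([.5645,.0945,.031])
p,d=vision.read_camera("scene");cv2.imwrite("pics/s4.png",p)
```

```text
t 10.175 pos [ 0.5235 -0.3229  0.2326] w 0.0855 F [ 0.23  0.37 -0.53]
y [ 0.303 -0.953  0.007] z [-0.953 -0.303 -0.007] x [ 0.0085 -0.0045 -1.    ]
rotfix [ 0.     -0.0067 -0.0069]
delta cm (cur) [ 20.01 -38.68 -16.4 ]
```

View pics/s4.png

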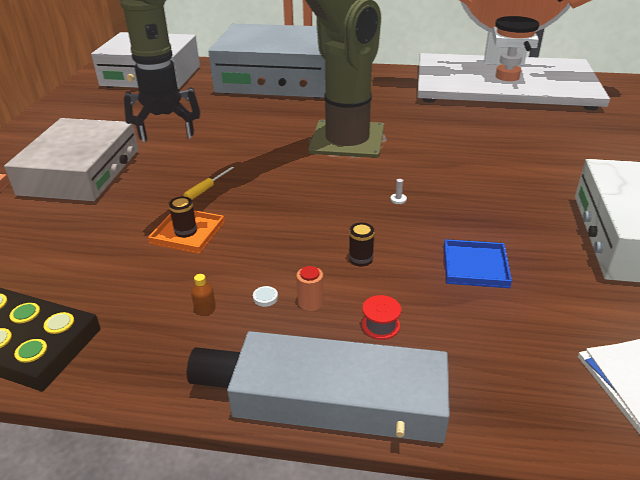

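The light canister stands upright in the orange tray at (184,217). Next is the other one, at (361,244).

{"name": "arm_command", "arguments": {"rows": [{"delta_pos": [0,-2,-0.8],"rotation": [0,0,0]},{"delta_pos": [0,-3.7,-1.6],"rotation": [0,0,0]},{"delta_pos": [0,-4,-1.7],"rotation": [0,0,0]},{"delta_pos": [0,-4,-1.7],"rotation": [0,0,0]},{"delta_pos": [0,-4,-1.7],"rotation": [0,0,0]},{"delta_pos": [0,-4,-1.7],"rotation": [0,0,0]},{"delta_pos": [0,-4,-1.7],"rotation": [0,0,0]},{"delta_pos": [0,-4,-1.7],"rotation": [0,0,0]},{"delta_pos": [0,-4,-1.7],"rotation": [0,0,0]},{"delta_pos": [0,-3,-1.3],"rotation": [0,0,0]},{"delta_pos": [0,-1.8,-0.8],"rotation": [0,0,0]},{"delta_pos": [0,0,0],"rotation": [0,0,0]}]}}

```text
time: 11.72
position: [0.5599, 0.0968, 0.2267]
orientation: [-0.698, -0.11, 0.699, -0.109]
contact_force: [0.6, -0.3, -0.1]
gripper_width: 0.0852
```

Run:
```python
from h import *
from workcell import vision,sense
c=vision.calibration("wrist");p,d=vision.read_camera("wrist");cv2.imwrite("pics/w5.png",p)
v,u=np.mgrid[:480,:640];W=world(c,u.ravel(),v.ravel(),d.ravel()).reshape(480,640,3)
m=(W[...,2]>.07)&(W[...,2]<.09)&(d>0.1)
k,l,st,ce=cv2.connectedComponentsWithStats(m.astype(np.uint8))
for i in range(1,k):
    if st[i,4]>200:
        q=W[l==i];print("can",st[i],q.mean(0),cv2.minEnclosingCircle((q[:,:2]*1000).astype(np.float32)))
go([.5645,.0945,.031])
```

```text
can [ 453   33   67   72 3715] [0.71639625 0.01070114 0.07744084] ((717.297607421875, 8.613933563232422), 26.096017837524414)
can [ 294  186   60   60 2815] [0.56617287 0.09524908 0.08016843] ((564.8211669921875, 94.77265930175781), 26.586322784423828)
t 11.775 pos [0.5601 0.0945 0.2268] w 0.0856 F [-0.49 -1.24  0.49]
y [ 0.304 -0.953  0.001] z [-0.953 -0.304  0.002] x [-0.0014 -0.0011 -1.    ]
rotfix [-0.      0.0017 -0.0006]
delta cm (cur) [19.58  0.12 -0.45]
```

{"name": "arm_command", "arguments": {"rows": [{"delta_pos": [4,0.1,-0.45],"rotation": [0,0,0]},{"delta_pos": [4,0,0],"rotation": [0,0,0]},{"delta_pos": [4,0,0],"rotation": [0,0,0]},{"delta_pos": [3,0,0],"rotation": [0,0,0]},{"delta_pos": [2.5,0,0],"rotation": [0,0,0]},{"delta_pos": [2,0,0],"rotation": [0,0,0]},{"delta_pos": [0,0,0],"rotation": [0,0,0]},{"delta_pos": [0,0,0],"rotation": [0,0,0]}]}}

```text
time: 12.78
position: [0.5659, 0.094, 0.0329]
orientation: [0.699, 0.108, -0.699, 0.108]
contact_force: [-0.7, -0.6, -0.3]
gripper_width: 0.0853
```

```bash
python3 -c "
from h import *
go([.5645,.0945,.031])"
```

```text
t 12.775 pos [0.5659 0.094  0.0329] w 0.0853 F [-0.72 -0.6  -0.3 ]
y [ 0.301 -0.954  0.001] z [-0.954 -0.301 -0.001] x [ 8.e-04 -7.e-04 -1.e+00]
rotfix [ 0.     -0.0006 -0.0009]
delta cm (cur) [ 0.19 -0.09  0.12]
```

{"name": "arm_command", "arguments": {"rows": [{"delta_pos": [0,-0.1,0.1],"rotation": [0,0,0]},{"delta_pos": [0,0,0],"rotation": [0,0,0]},{"delta_pos": [0,0,0],"rotation": [0,0,0]},{"delta_pos": [0,0,0],"rotation": [0,0,0]},{"delta_pos": [0,0,0],"rotation": [0,0,0]},{"delta_pos": [0,0,0],"rotation": [0,0,0]},{"delta_pos": [0,0,0],"rotation": [0,0,0]},{"delta_pos": [0,0,0],"rotation": [0,0,0]}], "fingers": 4.4, "force": 90}}

```text
time: 13.78
position: [0.5644, 0.0963, 0.0334]
orientation: [0.699, 0.109, -0.698, 0.109]
contact_force: [-1.6, 0.1, 5.8]
gripper_width: 0.05
```

{"name": "arm_command", "arguments": {"rows": [{"delta_pos": [-0.5,0,0],"rotation": [0,0,0]},{"delta_pos": [-1,0,0],"rotation": [0,0,0]},{"delta_pos": [-2,0,0],"rotation": [0,0,0]},{"delta_pos": [-2,0,0],"rotation": [0,0,0]},{"delta_pos": [-2,0,0],"rotation": [0,0,0]},{"delta_pos": [-2,0,0],"rotation": [0,0,0]},{"delta_pos": [-0.5,0,0],"rotation": [0,0,0]},{"delta_pos": [0,0,0],"rotation": [0,0,0]},{"delta_pos": [0,0,0],"rotation": [0,0,0]},{"delta_pos": [0,0,0],"rotation": [0,0,0]}]}}

```text
time: 15.02
position: [0.5636, 0.0958, 0.1315]
orientation: [-0.698, -0.108, 0.699, -0.109]
contact_force: [0.5, 0.9, -6.2]
gripper_width: 0.0499
```

Run:
```python
from h import *
from workcell import vision,sense
for i in range(2):
    print(sense()["contact_force"].round(2))
    p,d=vision.read_camera("scene")
cv2.imwrite("pics/s6.png",p[120:350,250:540])
go([.555,.339,.13])
c=vision.calibration("top");print(pl(c,[149,207,208,150],[192,191,250,250],.02).mean(0))
```

```text
[ 0.49  0.89 -6.16]
[ 0.13  0.28 -6.67]
t 15.125 pos [0.5638 0.0958 0.1317] w 0.05 F [-0.29 -0.71 -6.98]
y [ 0.303 -0.953  0.   ] z [-0.953 -0.303  0.001] x [-1.e-03 -3.e-04 -1.e+00]
rotfix [-0.     0.001 -0.   ]
delta cm (cur) [  0.17 -23.44  -6.52]
[0.55358094 0.33970964 0.02      ]
```

View pics/s6.png

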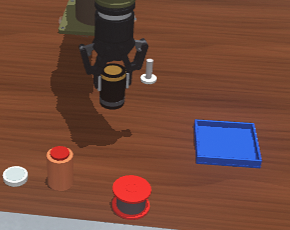

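About 6.6 N of load, so this is the loaded one. It hangs upright at (112,85) in the crop. Carrying it to the blue tray.

{"name": "arm_command", "arguments": {"rows": [{"delta_pos": [0,-0.8,-0.2],"rotation": [0,0,0]},{"delta_pos": [0,-2,-0.6],"rotation": [0,0,0]},{"delta_pos": [0,-2.8,-0.8],"rotation": [0,0,0]},{"delta_pos": [0,-3,-0.8],"rotation": [0,0,0]},{"delta_pos": [0,-3,-0.8],"rotation": [0,0,0]},{"delta_pos": [0,-3,-0.8],"rotation": [0,0,0]},{"delta_pos": [0,-3,-0.8],"rotation": [0,0,0]},{"delta_pos": [0,-2.8,-0.8],"rotation": [0,0,0]},{"delta_pos": [0,-2.1,-0.6],"rotation": [0,0,0]},{"delta_pos": [0,-0.9,-0.3],"rotation": [0,0,0]},{"delta_pos": [0,0,0],"rotation": [0,0,0]},{"delta_pos": [0,0,0],"rotation": [0,0,0]}]}}

```text
time: 16.62
position: [0.5557, 0.3363, 0.1321]
orientation: [-0.699, -0.107, 0.699, -0.108]
contact_force: [0.3, -0.9, -7.0]
gripper_width: 0.0499
```

Run:
```python
from h import *
from workcell import vision,sense
go([.555,.339,.038])
p,d=vision.read_camera("scene");cv2.imwrite("pics/s7.png",p[80:350,300:600])
```

```text
t 16.625 pos [0.5557 0.3363 0.1321] w 0.0499 F [ 0.29 -0.86 -6.95]
y [ 0.301 -0.954  0.002] z [-0.954 -0.301  0.001] x [-1.0e-04 -2.3e-03 -1.0e+00]
rotfix [-0.      0.0008 -0.0022]
delta cm (cur) [ 9.41 -0.29 -0.02]
```

View pics/s7.png

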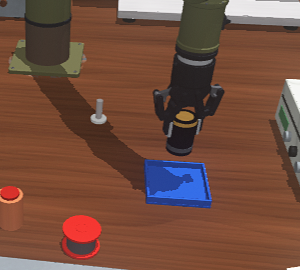

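The canister (crop 180,133) is above the blue tray (178,183).

{"name": "arm_command", "arguments": {"rows": [{"delta_pos": [2,0,0],"rotation": [0,0,0]},{"delta_pos": [2.5,0,0],"rotation": [0,0,0]},{"delta_pos": [2,0,0],"rotation": [0,0,0]},{"delta_pos": [1.2,0,0],"rotation": [0,0,0]},{"delta_pos": [0.7,0,0],"rotation": [0,0,0]},{"delta_pos": [0.4,0,0],"rotation": [0,0,0]},{"delta_pos": [0.2,0,0],"rotation": [0,0,0]},{"delta_pos": [0,0,0],"rotation": [0,0,0]},{"delta_pos": [0,0,0],"rotation": [0,0,0]}]}}

```text
time: 17.8
position: [0.5555, 0.3388, 0.0427]
orientation: [0.699, 0.108, -0.698, 0.108]
contact_force: [0.1, 0.4, -7.0]
gripper_width: 0.05
```

```bash
python3 -c "
from h import *
go([.555,.339,.038])"
```

```text
t 17.8 pos [0.5555 0.3388 0.0427] w 0.05 F [ 0.15  0.39 -6.99]
y [ 0.303 -0.953 -0.   ] z [-0.953 -0.303 -0.001] x [ 7.e-04  4.e-04 -1.e+00]
rotfix [-0.     -0.0008  0.0001]
delta cm (cur) [ 0.47 -0.03  0.04]
```

{"name": "arm_command", "arguments": {"rows": [{"delta_pos": [0.1,0,0],"rotation": [0,0,0]},{"delta_pos": [0.1,0,0],"rotation": [0,0,0]},{"delta_pos": [0.1,0,0],"rotation": [0,0,0]},{"delta_pos": [0.05,0,0],"rotation": [0,0,0]},{"delta_pos": [0,0,0],"rotation": [0,0,0]},{"delta_pos": [0,0,0],"rotation": [0,0,0]}]}}

```text
time: 18.55
position: [0.5552, 0.3386, 0.0388]
orientation: [0.699, 0.108, -0.699, 0.108]
contact_force: [0.4, -0.3, -7.0]
gripper_width: 0.0499
```

{"name": "arm_command", "arguments": {"rows": [{"delta_pos": [0.1,0,0],"rotation": [0,0,0]},{"delta_pos": [0.05,0,0],"rotation": [0,0,0]},{"delta_pos": [0,0,0],"rotation": [0,0,0]},{"delta_pos": [0,0,0],"rotation": [0,0,0]}]}}

```text
time: 19.05
position: [0.5554, 0.3387, 0.0384]
orientation: [0.699, 0.108, -0.699, 0.108]
contact_force: [-3.4, -1.4, 5.5]
gripper_width: 0.0497
```

Contact made: the force rose from -7 N to +5.5 N. Releasing and withdrawing.

{"name": "arm_command", "arguments": {"rows": [{"delta_pos": [0,0,0],"rotation": [0,0,0]},{"delta_pos": [0,0,0],"rotation": [0,0,0]},{"delta_pos": [0,0,0],"rotation": [0,0,0]},{"delta_pos": [0,0,0],"rotation": [0,0,0]},{"delta_pos": [-1,0,0],"rotation": [0,0,0]},{"delta_pos": [-2,0,0],"rotation": [0,0,0]},{"delta_pos": [-3,0,0],"rotation": [0,0,0]},{"delta_pos": [-4,0,0],"rotation": [0,0,0]},{"delta_pos": [-4,0,0],"rotation": [0,0,0]},{"delta_pos": [-4,0,0],"rotation": [0,0,0]},{"delta_pos": [0,0,0],"rotation": [0,0,0]},{"delta_pos": [0,0,0],"rotation": [0,0,0]}], "fingers": 8.54}}

```text
time: 20.55
position: [0.555, 0.3384, 0.2179]
orientation: [0.699, 0.108, -0.699, 0.108]
contact_force: [0.3, -0.4, -0.4]
gripper_width: 0.0853
```

Run:
```python
from h import *
from workcell import vision,sense
p,d=vision.read_camera("scene");cv2.imwrite("pics/s8.png",p)
go([.555,.339,.038])
c=vision.calibration("scene");v,u=np.mgrid[:480,:640];W=world(c,u.ravel(),v.ravel(),d.ravel()).reshape(480,640,3)
m=(W[...,2]>.075)&(W[...,2]<.095)&(W[...,0]<.62)&(W[...,0]>.4)&(abs(W[...,1])<.4)
k,l,st,ce=cv2.connectedComponentsWithStats(m.astype(np.uint8))
for i in range(1,k):
    if st[i,4]>40:
        q=W[l==i];print("can",st[i],q.mean(0).round(4),cv2.minEnclosingCircle((q[:,:2]*1000).astype(np.float32)))
```

```text
t 20.6 pos [0.5546 0.3382 0.217 ] w 0.0854 F [-0.4  -0.62 -0.47]
y [ 0.303 -0.953  0.   ] z [-0.953 -0.303  0.001] x [-1.e-03 -8.e-04 -1.e+00]
rotfix [-0.      0.0012 -0.0005]
delta cm (cur) [17.9  -0.07 -0.08]
can [168 196  25  18 322] [ 0.5282 -0.3186  0.0844] ((524.0128173828125, -320.6817932128906), 28.087158203125)
can [465 227  27  20 408] [0.5619 0.3381 0.0844] ((558.0673828125, 339.0434875488281), 29.689838409423828)
```

View pics/s8.png

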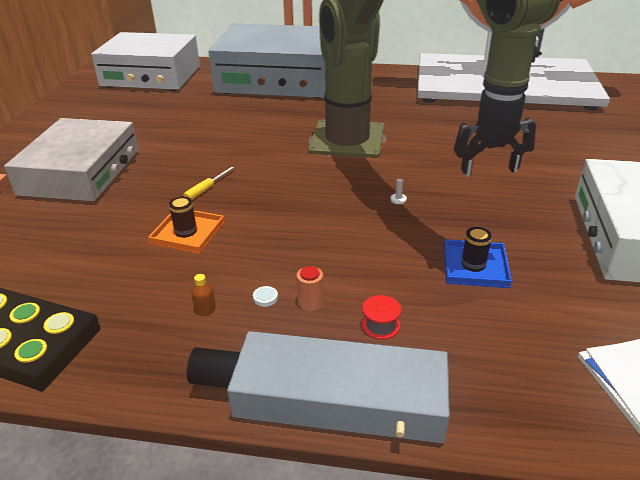

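Both canisters stand upright in their trays, at (183,217) in orange and (476,249) in blue. Their tops are about 85 mm up, which matches standing on the 5 mm floor, and the gripper is clear of both.

```bash
python3 -c "
from workcell import order
print(order.close_job())"
```

```text
the job is handed in; nothing more can be done
None
```

Both canisters are standing upright in the correct trays, and I handed the job in at about 20.6 s of the 58 s allowed.

- **Light canister:** the one that started at y ≈ -0.07 pulled about 2 N on lifting, so roughly 200 g. It is in the orange tray.
- **Heavy canister:** the one that started at y ≈ +0.095 pulled about 6.6 to 7 N, so roughly 690 g. It is in the blue tray.

**Last checks:** in the final scene picture both canisters stand near the middle of their trays. Their tops measured about 84 to 85 mm up, which fits standing on the 5 mm tray floor. The gripper was open and well above both, with outside force near zero.

No check failed. The only disagreement was in the orange tray's position. The scene camera put its centre about 13 mm from the top camera's value, within the 34 mm of room on each side of the canister.

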